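# Put the loaded filtration stations under vacuum

## Robot

A 6-joint arm with a two-finger parallel gripper is mounted at the origin on the work surface. World frame = base frame: x ahead of the robot, y to its left, z up, the work surface at z = 0. Lengths are in m, angles in rad, forces in N, time in s.
With the tool pointing down it reaches from about 0.25 to 0.8 m from the base axis. Payload 3.9 kg.
Tool frame: the origin (TCP) lies midway between the tips of the shut fingers; the grasp point (between the pads) lies 19 mm behind it; x points along the fingers, y is the direction in which the jaws open and shut, and the axes are right-handed (so a half turn about x gives the same grasp; the last joint's range is limited). The gripper opens to 85 mm and grips with 20 to 120 N. Pads are 22 mm wide; open, the fingers measure 114 mm over their backs; the gripper's body (76 mm by 85 mm) begins 54 mm behind the grasp point. The pads swing forward as they close: fully open they stand 13 mm farther back than shut.
Start: joints at [-1.122, 0.26, -0.138, 1.173, 0, 1.571], TCP at [0.228, -0.473, 0.231] pointing down, gripper open.
Joint ranges: [-2.78, 2.78], [-0.83, 1.72], [-1.28, 1.37], [-1.9, 2.12], [-1.57, 1.48], [-3.14, 3.14]. Speed limits (rad/s): [2.57, 2.57, 3.14, 3.14, 3.14, 3.14].

## Interface

Orientations are given as a rotation vector (axis times angle).
In Python, from plant import ctrl, optics, workorder gives the robot as it stands.
- The arm moves only by the shell command python3 -m handwheel 'ROWS'. ROWS is JSON, one flat list of numbers, 7 for each row, row after row: the opening, from 0 (shut) to 1 (fully open), then the shift along the tool's x, y, z in mm, then the turn, a rotation vector about the tool's x, y, z in rad. In form: [jaw, dx, dy, dz, wx, wy, wz, jaw, dx, dy, dz, wx, wy, wz, ...]. A call has 1 to 12 rows; each row shifts and turns the commanded pose from where the row before left it, along the tool's axes as they then stand; what a row does not reach is not made up. A row lasts 1/12 s, in which the tool goes at most 41.7 mm and 7.16 degrees, less where a joint would pass 70% of its speed; a pose out of reach is approached as far as the arm can. A call is refused whole if a number of a shift passes 41.7 or a number of a turn 0.125, either way. A call with a gripper value outside its range is refused whole. The fingers move at their own pace and stop on an object; the grip force is fixed at half the most. Time passes only in rows, so rows that do not move let the fingers close. It gives the time, the measured TCP pose, the force and the opening at its end, in the units of the state.
- ctrl.get_state(): the state, without advancing time (a new reading comes with each control period).
- optics.get_image(name): name is "side" or "top"; returns (picture, depth): 384x512x3 uint8, blue, green, red; 384x512 float32, m along the optical axis (not along the pixel's ray), 0 where there is no reading.
- optics.camera_params(name): a dict with "vertical_fov" (degrees; the focal length in pixels is half the picture's height over the tangent of half this angle, whatever the lens; pixels are square), "cx", "cy" (the principal point, pixels), "rvec" (rotation vector, rad) and "tvec" (3), from world to camera coordinates, as OpenCV has them. Camera axes: x right, y down, z forward; pixel columns grow to the right and rows downward; lengths in m; the calibration is good to about 2 mm. A picture is of the moment at which its call begins. camera_params takes no time and is no camera call.
- workorder.hand_in(): hands the job in, once; it reports no verdict.
The state is a dict: "time_s": time; "joint_positions": joint angles; "qvel": joint speeds; "joint_torque": joint torques, N m; "tcp_pos": TCP position; "ee_rot": TCP orientation; "ft_force": force on the tool from outside, world axes, zero at the start; "moment": the same for the moment, N m; "grip_width": finger opening in m.
Only numpy, scipy, OpenCV 4.12 (cv2) and the standard library are available. Lean on these libraries where they do the work, as an engineer would, in place of code of your own. Each camera call takes 0.05 s, during which the arm holds its last target.

## Task

Two of the three stations on the vacuum filtration manifold carry a funnel. Put both of them under vacuum: with a fingertip, push the valve lever in front of each funnel from closed, past the vent click half-way, on to the vacuum stop, where it lies along the header tube. Leave the capped station's lever closed, lift nothing, and leave the funnels, the cap and everything else on the bench standing as they are.

Things in the scene. Friction and masses are not known exactly. Their poses are not given: they have to be found in the camera images.
- valve_left (a joint): angle of the left station's valve lever (left = towards +y). 0 = closed: it points straight out of the manifold's front, towards the robot. It turns clockwise seen from above: 0.785 = vent, the first click; 1.571 = vacuum, second click and hard stop, lever pointing left along the header tube. A spring ball draws it into the nearest click, where it stays; from about 1.3 on it snaps to the stop by itself
- knob_left (a point): centre of the upright black knob on the end of the left lever: 18 mm diameter, 36 mm tall, top 18 mm above this point. Pushing it out of a click takes 4 to 6 N. From knob to spindle runs its flat steel lever (12 mm wide, 5 mm thick), 13 to 19 mm below this point, with a low brass plunger housing near the spindle
- pivot_left (a point): axis of the left lever's upright spindle, 94 mm above the bench, on top of the 44 mm square steel header tube. The knob's centre circles it at 65 mm radius, 24 mm higher. The three spindles stand in a row, 150 mm apart; right to left is the manifold's own y direction, and its front faces the robot
- seat_left (a point): centre of the left station's round filter support (66 mm diameter, top 85 mm above the bench), 120 mm straight behind its spindle; it carries a funnel or the blanking cap
- valve_middle (a joint): angle of the middle station's valve lever (left = towards +y). 0 = closed: it points straight out of the manifold's front, towards the robot. It turns clockwise seen from above: 0.785 = vent, the first click; 1.571 = vacuum, second click and hard stop, lever pointing left along the header tube. A spring ball draws it into the nearest click, where it stays; from about 1.3 on it snaps to the stop by itself
- knob_middle (a point): centre of the upright black knob on the end of the middle lever: 18 mm diameter, 36 mm tall, top 18 mm above this point. Pushing it out of a click takes 4 to 6 N. From knob to spindle runs its flat steel lever (12 mm wide, 5 mm thick), 13 to 19 mm below this point, with a low brass plunger housing near the spindle
- pivot_middle (a point): axis of the middle lever's upright spindle, 94 mm above the bench, on top of the 44 mm square steel header tube. The knob's centre circles it at 65 mm radius, 24 mm higher. The three spindles stand in a row, 150 mm apart; right to left is the manifold's own y direction, and its front faces the robot
- seat_middle (a point): centre of the middle station's round filter support (66 mm diameter, top 85 mm above the bench), 120 mm straight behind its spindle; it carries a funnel or the blanking cap
- valve_right (a joint): angle of the right station's valve lever (left = towards +y). 0 = closed: it points straight out of the manifold's front, towards the robot. It turns clockwise seen from above: 0.785 = vent, the first click; 1.571 = vacuum, second click and hard stop, lever pointing left along the header tube. A spring ball draws it into the nearest click, where it stays; from about 1.3 on it snaps to the stop by itself
- knob_right (a point): centre of the upright black knob on the end of the right lever: 18 mm diameter, 36 mm tall, top 18 mm above this point. Pushing it out of a click takes 4 to 6 N. From knob to spindle runs its flat steel lever (12 mm wide, 5 mm thick), 13 to 19 mm below this point, with a low brass plunger housing near the spindle
- pivot_right (a point): axis of the right lever's upright spindle, 94 mm above the bench, on top of the 44 mm square steel header tube. The knob's centre circles it at 65 mm radius, 24 mm higher. The three spindles stand in a row, 150 mm apart; right to left is the manifold's own y direction, and its front faces the robot
- seat_right (a point): centre of the right station's round filter support (66 mm diameter, top 85 mm above the bench), 120 mm straight behind its spindle; it carries a funnel or the blanking cap
- funnel_1_c (a point): centre, half-way up, of a loose open-topped steel funnel cup, 77 mm diameter over the rim, 92 mm tall, its top 177 mm above the bench; stands upright on one of the three supports
- funnel_2_c (a point): centre, half-way up, of a loose open-topped steel funnel cup, 77 mm diameter over the rim, 92 mm tall, its top 177 mm above the bench; stands upright on one of the three supports
- blank_c (a point): centre, half-way up, of the low steel blanking cap, 62 mm diameter and 33 mm tall with a small knob on top; it closes the one support that has no funnel
- vial: bystander, loose: brown glass jar with black lid, 36 mm diameter, 85 mm tall, standing in the drip tray between the left and middle stations; origin at the centre of its underside
- buffer: bystander, loose: clear plastic bottle with white cap, 38 mm diameter, 95 mm tall, standing in the drip tray between the middle and right stations; origin at the centre of its underside
- dishes: bystander, loose: stack of three clear dishes, 63 mm diameter, 43 mm tall, on the bench in front of the manifold; origin at the centre of its underside
- carton: bystander, loose: flat white carton 77 x 77 x 29 mm, on the bench in front of the manifold; origin at the centre of its underside
- beaker: bystander, loose: glass beaker, 72 mm diameter, 90 mm tall, at the front right corner of the manifold; origin at the centre of its underside
- wash_bottle: bystander, loose: white squeeze bottle with blue collar and bent spout, 62 mm diameter, 162 mm tall, left of the manifold; origin at the centre of its underside
There are look-alikes about, which are no part of the job. Leave any purple look-alike of the part that bears blank_c alone.

How it is judged:
At the end, for the whole second after the job is handed in: Both funnel stations' levers stand at the vacuum stop (over 1.48 of 1.571 rad) and the capped station's is closed (under 0.15 rad), at rest; funnels and cap are upright within 0.12 rad and 12 mm from where they started, bystanders within 20 mm (((horizontal distance between blank_c and seat_left below 0.02 m and value of joint valve_left below 0.15 rad and value of joint each of valve_middle, valve_right above 1.48 rad) or (horizontal distance between blank_c and seat_middle below 0.02 m and value of joint valve_middle below 0.15 rad and value of joint each of valve_left, valve_right above 1.48 rad) or (horizontal distance between blank_c and seat_right below 0.02 m and value of joint valve_right below 0.15 rad and value of joint each of valve_left, valve_middle above 1.48 rad)) and velocity of joint each of valve_left, valve_middle, valve_right below 0.1 rad/s and distance of each of funnel_1_c, funnel_2_c, blank_c from where it was at the start of the episode below 0.012 m and angle between each of funnel_1_c, funnel_2_c, blank_c's own z axis and vertical below 0.12 rad and distance of each of vial, buffer, dishes, carton, beaker, wash_bottle from where it was at the start of the episode below 0.02 m); the robot touches nothing.
It fails at once if the capped station's lever is pushed more than 0.4 rad from closed ((horizontal distance between blank_c and seat_left below 0.02 m and value of joint valve_left above 0.4 rad) or (horizontal distance between blank_c and seat_middle below 0.02 m and value of joint valve_middle above 0.4 rad) or (horizontal distance between blank_c and seat_right below 0.02 m and value of joint valve_right above 0.4 rad)).
It fails at once if a funnel or the cap is lifted, carried or shifted more than 15 mm, or tipped more than 0.2 rad (distance of any of funnel_1_c, funnel_2_c, blank_c from where it was at the start of the episode above 0.015 m or angle between any of funnel_1_c, funnel_2_c, blank_c's own z axis and vertical above 0.2 rad).
It fails at once if a bystander is lifted, or moved more than 20 mm, or tipped more than 0.3 rad (distance of any of vial, buffer, dishes, carton, beaker, wash_bottle from where it was at the start of the episode above 0.02 m or angle between any of vial, buffer, dishes, carton, beaker, wash_bottle's own z axis and vertical above 0.3 rad).
It also fails if it takes over 56 s, if anything falls off the work surface, if the arm or the gripper's body presses on something with over 40 N, if the wrist force passes 120 N, or if a joint passes its speed limit or range.

## Working session

There is one attempt and no reset: what is moved stays moved. The work goes in short steps, Python scripts to look and compute and a shell command to move; the robot and the scene stay as the last step left them, time stands still between calls to the robot, and variables do not carry over. Pictures are saved under pics/ and viewed, and the job is handed in when it is done.

```bash
ls; mkdir -p pics
cat > h.py <<'E'
import numpy as np, cv2
from plant import ctrl, optics, workorder
def grab(n,tag):
    im,d=optics.get_image(n); im=np.asarray(im); cv2.imwrite(f'pics/{tag}.png',im); np.save(f'pics/{tag}_d.npy',d); return im,d
def cam(n):
    p=optics.camera_params(n); f=192/np.tan(np.radians(p['vertical_fov'])/2)
    R=cv2.Rodrigues(np.array(p['rvec'],float))[0]; return f,p['cx'],p['cy'],R,np.array(p['tvec'],float)
def cloud(n,d):
    f,cx,cy,R,t=cam(n); v,u=np.mgrid[:384,:512]
    P=np.stack([(u-cx)/f*d,(v-cy)/f*d,d],-1); return (P-t)@R
def proj(n,X):
    f,cx,cy,R,t=cam(n); c=np.atleast_2d(X)@R.T+t; return np.c_[c[:,0]/c[:,2]*f+cx,c[:,1]/c[:,2]*f+cy]
E
python3 - <<'E'
from h import *
for n in('side','top'):
    im,d=grab(n,n+'1'); print(optics.camera_params(n))
    cv2.imwrite(f'pics/{n}1b.png',cv2.resize(im,(800,600)))
print(ctrl.get_state())
E
```

```text
pics
{'vertical_fov': 57.7894395989765, 'cx': 253.12833667548688, 'cy': 190.45423332967815, 'rvec': array([ 2.07814053, -0.16749295,  0.06893648]), 'tvec': array([-0.50131833,  0.16707326,  0.8911298 ])}
{'vertical_fov': 48.97411752853694, 'cx': 253.93531442538674, 'cy': 191.79998048516657, 'rvec': array([ 2.11406114, -2.13249102,  0.20605706]), 'tvec': array([0.06413948, 0.54825187, 1.22178582])}
{'time_s': 0.1, 'joint_positions': array([-1.12196577e+00,  2.60620254e-01, -1.39242127e-01,  1.17273430e+00,
       -6.36610809e-06,  1.57082043e+00]), 'qvel': array([ 0.00128588,  0.00146864,  0.00204403,  0.00090204, -0.00186052,
        0.00087181]), 'joint_torque': array([-1.16076849e-04, -4.06507337e+01,  2.54527831e+01,  1.00918926e-02,
        2.00578251e-05, -1.86272825e-05]), 'tcp_pos': array([ 0.22752949, -0.47243637,  0.23054637]), 'ee_rot': array([ 1.97273072,  0.45213941, -1.97355418]), 'ft_force': array([-0.10906319, -0.49656145, -0.2480477 ]), 'moment': array([ 0.00919944, -0.03471301, -0.06017096]), 'grip_width': 0.08504949744489287}
```

View pics/side1b.png

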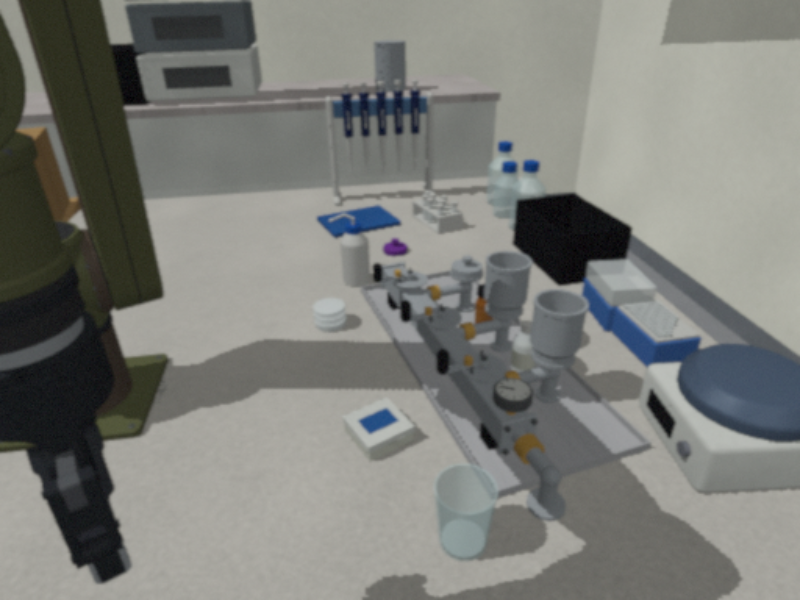

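View pics/top1b.png

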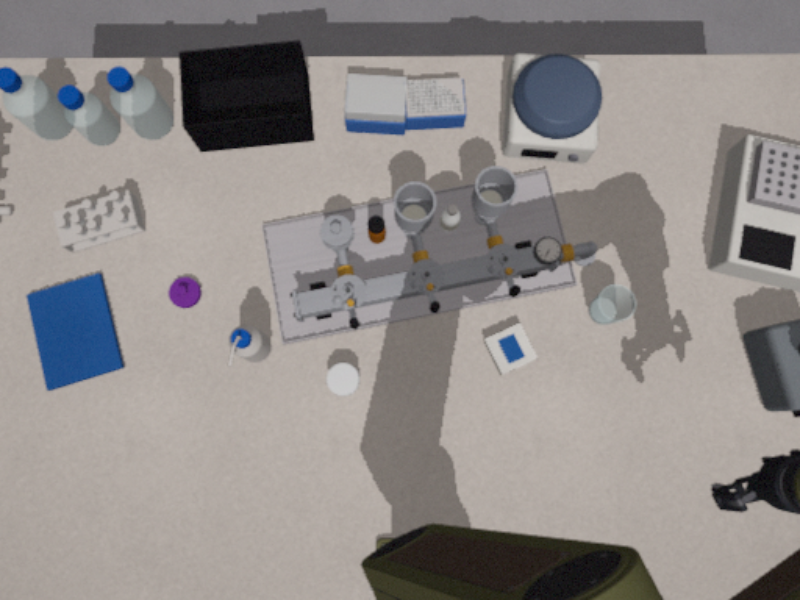

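The capped station is on the left: cap at (337,230) in the 800 px top view, with a purple decoy on the bench at (185,292). Funnels stand on the middle (415,208) and right (494,193) stations. The knobs are at about (354,323), (435,306) and (514,290). Next I'll measure and confirm in a crop.

Run:
```python
from h import *
P={}
for n in('side','top'):
    im=cv2.imread(f'pics/{n}1.png'); d=np.load(f'pics/{n}1_d.npy'); P[n]=cloud(n,d)
    if n=='top': c=im[100:220,160:400]; cv2.imwrite('pics/tc.png',cv2.resize(c,None,fx=3.3,fy=3.3,interpolation=cv2.INTER_CUBIC))
    else: c=im[150:330,220:420]; cv2.imwrite('pics/sc.png',cv2.resize(c,None,fx=3.3,fy=3.3,interpolation=cv2.INTER_CUBIC))
    # black knob points: dark, z 0.09..0.145
    X=P[n]; g=im.max(2); m=(d>0)&(g<70)&(X[...,2]>0.09)&(X[...,2]<0.15)&(X[...,0]>0.25)&(X[...,0]<.75)&(abs(X[...,1])<.4)
    k,l,s,ce=cv2.connectedComponentsWithStats(m.astype(np.uint8))
    for i in range(1,k):
        if s[i,4]>4: q=X[l==i]; print(n,s[i,4],ce[i].round(1),'med',np.median(q,0).round(3),'max z',q[:,2].max().round(3),'mn',q.min(0).round(3),'mx',q.max(0).round(3))
X=P['top']
for nm,(u,v) in dict(cap=(337,230),f1=(415,208),f2=(494,193)).items():
    u=int(u*.64);v=int(v*.64); q=X[v-16:v+17,u-16:u+17].reshape(-1,3)
    for lo,hi in((.1,.14),(.165,.19)):
        z=q[(q[:,2]>lo)&(q[:,2]<hi)]
        if len(z): print(nm,lo,len(z),(z.min(0)/2+z.max(0)/2).round(3),z.max(0)-z.min(0))
```

```text
side 57 [241.3 174.5] med [0.494 0.131 0.119] max z 0.135 mn [0.488 0.126 0.102] mx [0.503 0.14  0.135]
side 77 [259.3 198.4] med [ 0.522 -0.016  0.124] max z 0.137 mn [ 0.516 -0.019  0.104] mx [ 0.53  -0.006  0.137]
side 113 [283.3 231.1] med [ 0.551 -0.163  0.124] max z 0.137 mn [ 0.545 -0.166  0.1  ] mx [ 0.561 -0.153  0.137]
side 16 [308.9 228.1] med [ 0.617 -0.145  0.109] max z 0.111 mn [ 0.612 -0.149  0.093] mx [ 0.62  -0.117  0.111]
side 8 [301.5 236.5] med [ 0.595 -0.158  0.1  ] max z 0.103 mn [ 0.593 -0.159  0.095] mx [ 0.596 -0.156  0.103]
side 180 [326.9 257.9] med [ 0.622 -0.246  0.105] max z 0.113 mn [ 0.607 -0.252  0.093] mx [ 0.653 -0.212  0.113]
top 10 [240.2 141.8] med [0.694 0.098 0.091] max z 0.093 mn [0.69  0.088 0.09 ] mx [0.699 0.112 0.093]
top 8 [241.  146.1] med [0.681 0.096 0.091] max z 0.094 mn [0.678 0.091 0.09 ] mx [0.684 0.103 0.094]
top 33 [345.5 164.8] med [ 0.614 -0.207  0.111] max z 0.116 mn [ 0.606 -0.233  0.099] mx [ 0.636 -0.197  0.116]
top 7 [323.  165.3] med [ 0.615 -0.142  0.111] max z 0.114 mn [ 0.611 -0.146  0.109] mx [ 0.618 -0.14   0.114]
top 6 [272.8 175.2] med [0.587 0.004 0.111] max z 0.113 mn [0.583 0.001 0.108] mx [0.589 0.007 0.113]
top 37 [328.9 185.8] med [ 0.548 -0.153  0.134] max z 0.141 mn [ 0.544 -0.162  0.108] mx [ 0.557 -0.145  0.141]
top 33 [277.7 196.1] med [ 0.52  -0.008  0.135] max z 0.14 mn [ 0.515 -0.014  0.106] mx [0.529 0.    0.14 ]
top 29 [226.2 206.5] med [0.492 0.138 0.134] max z 0.141 mn [0.486 0.131 0.111] mx [0.501 0.144 0.141]
cap 0.1 213 [0.677 0.175 0.112] [0.05905854 0.05656074 0.02320563]
f1 0.1 220 [0.703 0.029 0.12 ] [0.07229567 0.07054459 0.03992558]
f1 0.165 180 [0.704 0.029 0.174] [0.07339009 0.07585433 0.01698547]
f2 0.1 243 [ 0.733 -0.118  0.12 ] [0.07241647 0.0711887  0.03977321]
f2 0.165 195 [ 0.732 -0.118  0.174] [0.07238688 0.07644094 0.01791121]
```

View pics/tc.png

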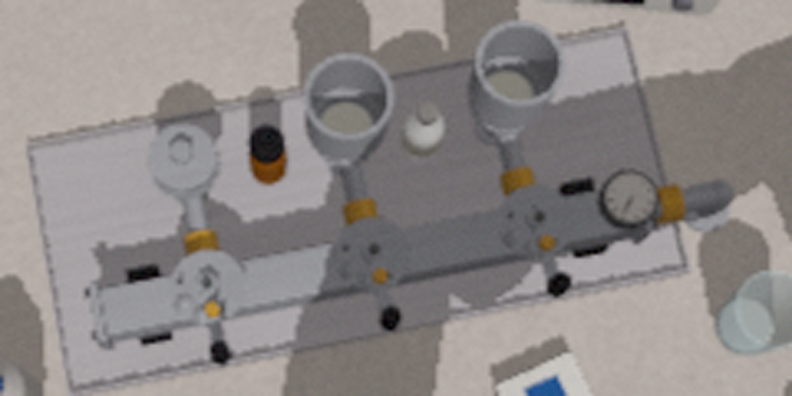

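View pics/sc.png

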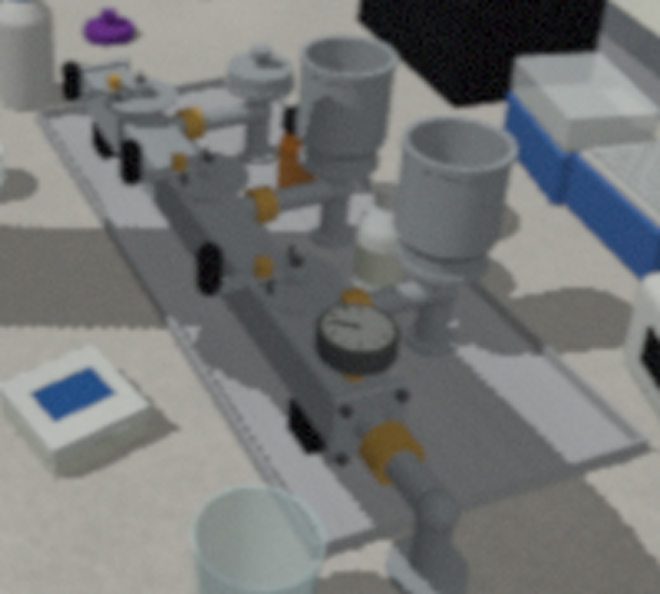

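The crop confirms it: the left station has the low grey cap on its support, while the middle and right stations carry tall funnels. The purple look-alike is off on the bench. The knob positions agree with the funnel positions minus 185 mm. Next: tool axes, gauge height and obstacles.

```bash
cat >> h.py <<'E'
yaw=np.arctan2(0.057,0.291)
ym=np.array([-np.sin(yaw),np.cos(yaw),0]); xm=np.array([np.cos(yaw),np.sin(yaw),0])
K={'R':np.array([.5505,-.1535,.118]),'M':np.array([.522,-.007,.118]),'L':np.array([.494,.139,.118])}
def rot(): return cv2.Rodrigues(ctrl.get_state()['ee_rot'])[0]
def plan(k,th,back,z=.115):
    """tool centre for lever angle th, 'back' mm behind knob tangentially"""
    p=K[k]+.065*xm; r=-xm*np.cos(th)+ym*np.sin(th); t=xm*np.sin(th)+ym*np.cos(th)
    c=p+.065*r-back*t; c[2]=z; return c,t
E
python3 - <<'E'
from h import *
R=rot(); print('tool axes cols\n',R.round(3)); print('yaw',yaw,xm,ym)
s=ctrl.get_state()
for k in 'RM':
    c,t=plan(k,0,.035); print(k,c,t)
    print(' final',plan(k,1.5,.02)[0])
c,t=plan('R',0,.035,.20)
print('delta world',c-s['tcp_pos'],'tool',R.T@(c-s['tcp_pos'])*1000)
# angle to align tool z with +-t
for nm,a in(('z',R[:,2]),('-z',-R[:,2]),('y',R[:,1]),('-y',-R[:,1])):
    print(nm,'ccw world angle to t:',np.arctan2(np.cross(a,t)[2],a@t))
d=np.load('pics/top1_d.npy'); X=cloud('top',d)
for nm,(u,v) in dict(gauge=(548,250),beaker=(612,305),carton=(511,348)).items():
    u=int(u*.64);v=int(v*.64); q=X[v-8:v+9,u-8:u+9].reshape(-1,3); print(nm,X[v,u],q[:,2].max())
E
```

```text
tool axes cols
 [[-0.001  0.434 -0.901]
 [ 0.002 -0.901 -0.434]
 [-1.    -0.002  0.   ]]
yaw 0.19342732671084742 [0.98135119 0.19222343 0.        ] [-0.19222343  0.98135119  0.        ]
R [ 0.55722782 -0.18784729  0.115     ] [-0.19222343  0.98135119  0.        ]
 final [ 0.57800652 -0.08348447  0.115     ]
M [ 0.52872782 -0.04134729  0.115     ] [-0.19222343  0.98135119  0.        ]
 final [0.54950652 0.06301553 0.115     ]
delta world [ 0.32969833  0.28458907 -0.03054637] tool [  30.74770139 -113.29682116 -420.52754838]
z ccw world angle to t: -1.8261754585412124
-z ccw world angle to t: 1.315417195048581
y ccw world angle to t: 2.8862135333828673
-y ccw world angle to t: -0.2553791202069259
gauge [ 0.62886705 -0.22127249  0.11443293] 0.1200516270266429
beaker [ 0.54283048 -0.36809264  0.0115783 ] 1.3031616734507818
carton [ 0.45805105 -0.16195114  0.02823828] 0.037796538190326724
```

```bash
python3 -m handwheel '[0,0,-9.4,-35,0,0,0, 0,0,-9.4,-35,0,0,0, 0,0,-9.4,-35,0,0,0, 0,0,-9.4,-35,0,0,0, 0,0,-9.4,-35,0,0,0, 0,0,-9.4,-35,0,0,0, 0,0,-9.4,-35,0,0,0, 0,0,-9.4,-35,0,0,0, 0,0,-9.4,-35,0,0,0, 0,0,-9.4,-35,0,0,0, 0,0,-9.4,-35,0,0,0, 0,0,-9.4,-35,0,0,0]'
python3 -m handwheel '[0,0,0,0,-0.12,0,0, 0,0,0,0,-0.12,0,0, 0,0,0,0,-0.12,0,0, 0,0,0,0,-0.12,0,0, 0,0,0,0,-0.12,0,0, 0,0,0,0,-0.12,0,0, 0,0,0,0,-0.12,0,0, 0,0,0,0,-0.12,0,0, 0,0,0,0,-0.12,0,0, 0,0,0,0,-0.12,0,0, 0,0,0,0,-0.115,0,0, 0,0,0,0,0,0,0]'
python3 - <<'E'
from h import *
s=ctrl.get_state();R=rot();c,t=plan('R',0,.035,.115)
print(s['time_s'],s['tcp_pos'],s['joint_positions'].round(3),s['ft_force'],'tool delta',R.T@(c-s['tcp_pos'])*1000)
print(R.round(3),'-z vs t',np.arctan2(np.cross(-R[:,2],t)[2],-R[:,2]@t))
im,d=grab('side','s2');cv2.imwrite('pics/s2b.png',cv2.resize(im,(800,600)))
E
```

```text
time_s: 1.1
tcp_pos: [0.5581, -0.1876, 0.2308]
ee_rot: [1.972, 0.451, -1.973]
ft_force: [0.3, -0.6, -0.2]
grip_width: -0.0001
time_s: 2.1
tcp_pos: [0.5569, -0.189, 0.2307]
ee_rot: [1.064, 1.296, -1.065]
ft_force: [-0.7, 0.1, -1.2]
grip_width: 0.0
2.1 [ 0.55687728 -0.1890019   0.23071064] [-0.327  0.37   0.022  1.223  0.     1.049] [-0.72532166  0.12736179 -1.15556368] tool delta [115.71058709   0.69920497  -0.98904468]
[[-0.001  0.981  0.194]
 [ 0.     0.194 -0.981]
 [-1.    -0.001 -0.001]] -z vs t -0.001399338699680187
```

View pics/s2b.png

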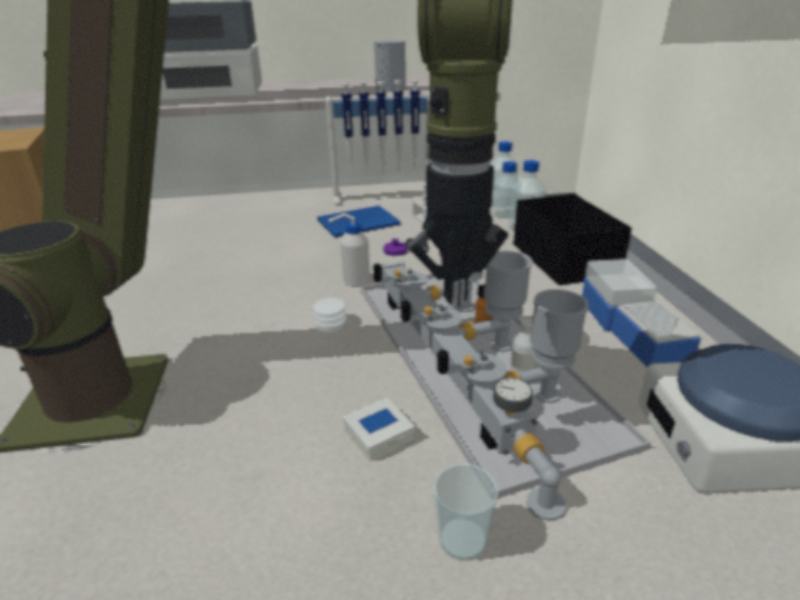

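The gripper, shut, hangs above the right lever, and its knuckles bulge sideways. I'll measure its profile from the depth image before lowering.

Run:
```python
from h import *
d=np.load('pics/s2_d.npy');X=cloud('side',d);s=ctrl.get_state();R=rot()
q=(X-s['tcp_pos'])@R; m=(d>0)&(abs(q[...,1])<.1)&(abs(q[...,2])<.07)&(q[...,0]<.01)&(q[...,0]>-.14)
q=q[m]*1000
for a in range(-130,10,10):
    z=q[(q[:,0]>=a)&(q[:,0]<a+10)]
    if len(z): print(a,len(z),'y',z[:,1].min().round(),z[:,1].max().round(),'z',z[:,2].min().round(),z[:,2].max().round())
```

```text
-130 86 y -37.0 35.0 z -5.0 38.0
-120 211 y -41.0 41.0 z -6.0 15.0
-110 271 y -47.0 45.0 z -5.0 22.0
-100 314 y -60.0 61.0 z -12.0 23.0
-90 277 y -61.0 62.0 z -11.0 20.0
-80 230 y -56.0 56.0 z -9.0 20.0
-70 196 y -47.0 49.0 z -14.0 20.0
-60 207 y -38.0 44.0 z -12.0 16.0
-50 111 y -30.0 32.0 z 1.0 16.0
-40 63 y -13.0 14.0 z -5.0 15.0
-30 77 y -13.0 15.0 z -5.0 14.0
-20 68 y -13.0 14.0 z -6.0 13.0
-10 40 y -11.0 12.0 z -5.0 14.0
```

```bash
python3 -m handwheel '[0,20,0,0,0,0,0, 0,20,0,0,0,0,0, 0,20,0,0,0,0,0, 0,20,0,0,0,0,0, 0,20,0,0,0,0,0, 0,14,0.7,-1,0,0,0, 0,0,0,0,0,0,0, 0,0,0,0,0,0,0]'
python3 -m handwheel '[0,0,0,-3,0,0,0, 0,0,0,-3,0,0,0, 0,0,0,-3,0,0,0, 0,0,0,-2,0,0,0, 0,0,0,0,0,0,0]'
python3 - <<'E'
from h import *
s=ctrl.get_state();R=rot();c,t=plan('R',0,.02,.115)
print(s['time_s'],s['tcp_pos'],s['ft_force'],'tool delta to back20',R.T@(c-s['tcp_pos'])*1000)
for n in('side','top'):
    im,d=grab(n,n+'3')
    u,v=proj(n,K['R'])[0].astype(int); cv2.imwrite(f'pics/{n}3c.png',cv2.resize(im[v-50:v+50,u-60:u+60],None,fx=5,fy=5,interpolation=cv2.INTER_CUBIC))
E
```

```text
time_s: 2.82
tcp_pos: [0.5569, -0.1877, 0.1166]
ee_rot: [1.067, 1.296, -1.068]
ft_force: [-0.1, -0.2, 0.0]
grip_width: -0.0001
time_s: 3.23
tcp_pos: [0.5558, -0.1768, 0.118]
ee_rot: [1.066, 1.294, -1.065]
ft_force: [-0.1, -0.1, 0.1]
grip_width: -0.0002
3.2333 [ 0.55581777 -0.17675754  0.11799901] [-0.05575226 -0.05460148  0.06610193] tool delta to back20 [ 2.99719006 -0.75054998 -3.8469333 ]
```

View pics/side3c.png

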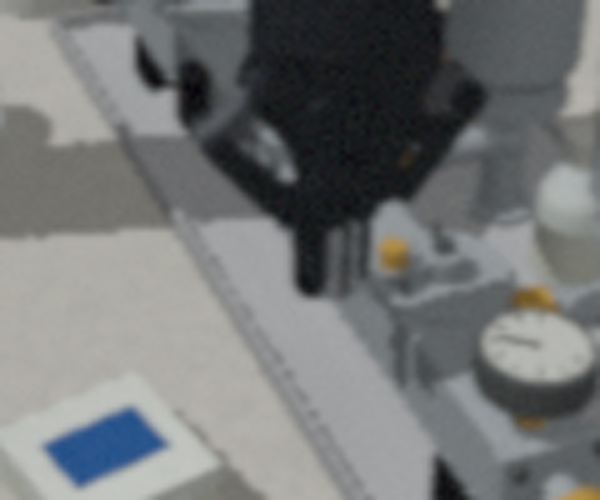

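View pics/top3c.png

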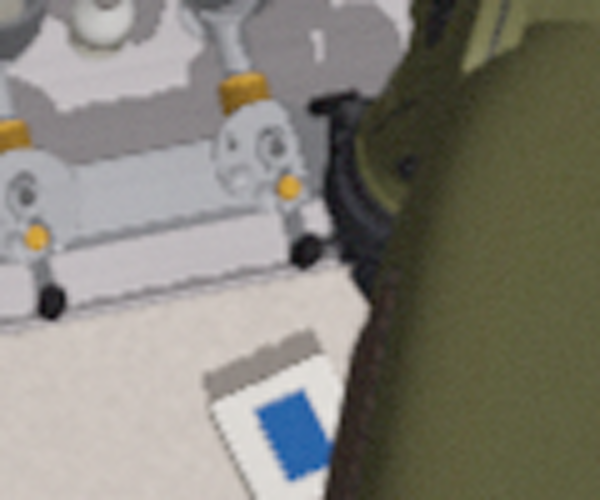

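```bash
python3 -m handwheel '[0,1.5,-0.7,-3,0,0,0, 0,0,-1.1,-3.9,0.06,0,0, 0,0,-1.1,-3.9,0.06,0,0, 0,0,-1.1,-3.9,0.06,0,0, 0,0,-1.1,-3.9,0.06,0,0, 0,0,-1.1,-3.9,0.06,0,0]'
python3 - <<'E'
from h import *
s=ctrl.get_state();R=rot();t=-R[:,2];th=np.arctan2(t@xm,t@ym);c,_=plan('R',th,.021,.115)
print(s['time_s'],s['tcp_pos'],s['ft_force'],'th',th,'tool delta to back21',R.T@(c-s['tcp_pos'])*1000)
for n in('side','top'):
    im,d=grab(n,n+'4')
    u,v=proj(n,K['R'])[0].astype(int); cv2.imwrite(f'pics/{n}4c.png',cv2.resize(im[v-50:v+50,u-60:u+60],None,fx=5,fy=5,interpolation=cv2.INTER_CUBIC))
E
```

```text
time_s: 3.83
tcp_pos: [0.548, -0.1572, 0.116]
ee_rot: [1.288, 1.151, -1.291]
ft_force: [1.4, -4.3, -1.0]
grip_width: -0.0004
3.8333 [ 0.5480482  -0.15721276  0.11598827] [ 1.3887061  -4.3498876  -1.01662721] th 0.3046545769408323 tool delta to back21 [ 0.97702223 -0.970286   -2.46346046]
```

View pics/side4c.png

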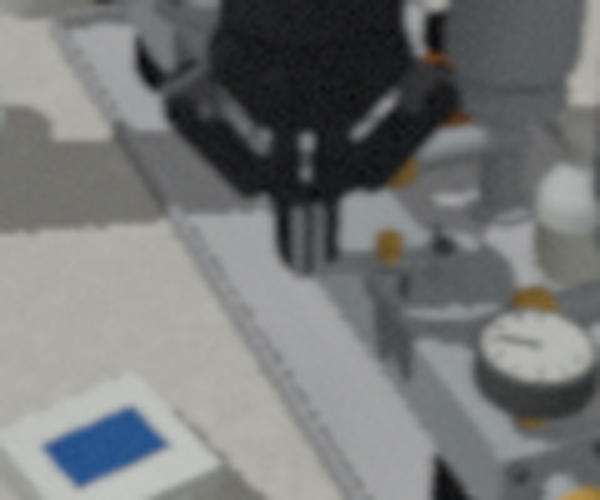

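View pics/top4c.png

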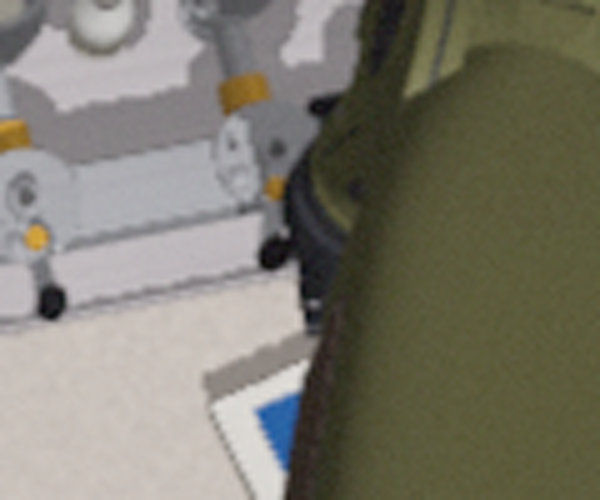

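The lever is moving with the finger, with about 4.4 N at roughly 0.3 rad. Continuing.

```bash
python3 -m handwheel '[0,0,-1.2,-4,0.06,0,0, 0,0,-1.2,-4,0.06,0,0, 0,0,-1.2,-4,0.06,0,0, 0,0,-1.2,-4,0.06,0,0, 0,0,-1.2,-4,0.06,0,0, 0,0,-1.2,-4,0.06,0,0, 0,0,-1.2,-4,0.06,0,0, 0,0,-1.2,-4,0.06,0,0, 0,0,-1.2,-4,0.06,0,0, 0,0,-1.2,-4,0.06,0,0]'
python3 - <<'E'
from h import *
s=ctrl.get_state();R=rot();t=-R[:,2];th=np.arctan2(t@xm,t@ym);c,_=plan('R',th,.021,.115)
print(s['time_s'],s['tcp_pos'],s['ft_force'],'th',th,'tool delta to back21',R.T@(c-s['tcp_pos'])*1000)
E
```

```text
time_s: 4.77
tcp_pos: [0.5502, -0.1148, 0.1156]
ee_rot: [1.707, 0.786, -1.711]
ft_force: [-2.0, -4.1, 1.4]
grip_width: 0.0001
4.7667 [ 0.55023838 -0.11476283  0.11561454] [-1.98173506 -4.05182065  1.41820552] th 0.9020459826796138 tool delta to back21 [ 0.61276327  0.70891587 -0.75859369]
```

```bash
python3 -m handwheel '[0,0,-1.1,-4,0.06,0,0, 0,0,-1.1,-4,0.06,0,0, 0,0,-1.1,-4,0.06,0,0, 0,0,-1.1,-4,0.06,0,0, 0,0,-1.1,-4,0.06,0,0, 0,0,-1.1,-4,0.06,0,0, 0,0,-1.1,-4,0.06,0,0, 0,0,-1.1,-4,0.05,0,0, 0,0,0,0,0,0,0]'
python3 - <<'E'
from h import *
s=ctrl.get_state();R=rot();t=-R[:,2];th=np.arctan2(t@xm,t@ym);c,_=plan('R',th,.021,.115)
print(s['time_s'],s['tcp_pos'],s['ft_force'],'th',th,'tool delta to back21',R.T@(c-s['tcp_pos'])*1000)
for n in('side','top'):
    im,d=grab(n,n+'5')
    u,v=proj(n,K['R'])[0].astype(int); cv2.imwrite(f'pics/{n}5c.png',cv2.resize(im[v-50:v+50,u-60:u+60],None,fx=5,fy=5,interpolation=cv2.INTER_CUBIC))
E
```

```text
time_s: 5.52
tcp_pos: [0.5712, -0.0875, 0.1156]
ee_rot: [2.005, 0.402, -2.005]
ft_force: [-0.0, -0.1, 0.3]
grip_width: -0.0004
5.5167 [ 0.57118278 -0.08752525  0.11562943] [-0.01824188 -0.07853508  0.29823039] th 1.369087424922385 tool delta to back21 [0.62767741 0.95251942 1.8030685 ]
```

View pics/side5c.png

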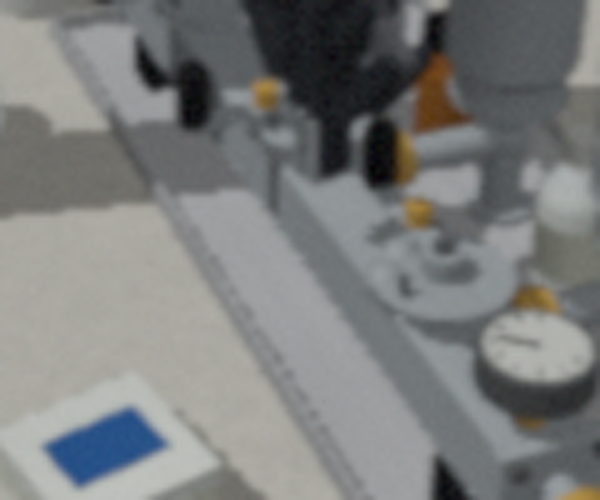

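View pics/top5c.png

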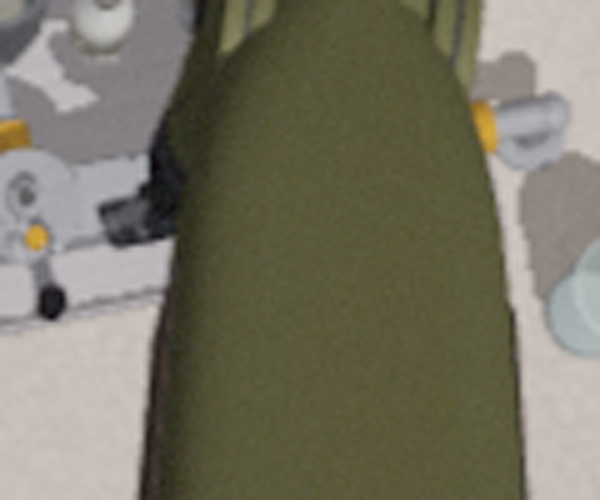

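Contact is lost, so the knob has snapped ahead to the stop. I'll back off, rise and verify.

```bash
python3 -m handwheel '[0,0,0,8,0,0,0, 0,0,0,10,0,0,0, 0,-20,0,5,0,0,0, 0,-30,0,0,0,0,0, 0,-30,0,0,0,0,0, 0,0,0,0,0,0,0]'
python3 - <<'E'
from h import *
im,d=grab('side','s6');X=cloud('side',d)
m=(d>0)&(im.max(2)<70)&(X[...,2]>0.108)&(X[...,2]<0.145)&(X[...,0]>.45)&(X[...,0]<.66)
k,l,s,ce=cv2.connectedComponentsWithStats(m.astype(np.uint8))
for i in range(1,k):
    if s[i,4]>15: print(s[i,4],ce[i].round(),np.median(X[l==i],0).round(3))
print('expected R final',plan('R',1.571,0)[0])
s=ctrl.get_state();R=rot();c,t=plan('M',0,.035,.115); print(s['time_s'],s['tcp_pos'],s['joint_positions'].round(2),'world d',c-s['tcp_pos'],'tool delta',R.T@(c-s['tcp_pos'])*1000,'turn',-np.arctan2(np.cross(-R[:,2],t)[2],-R[:,2]@t))
u,v=proj('side',K['R'])[0].astype(int); cv2.imwrite('pics/s6c.png',cv2.resize(im[v-60:v+40,u-60:u+60],None,fx=5,fy=5,interpolation=cv2.INTER_CUBIC))
E
```

```text
time_s: 6.12
tcp_pos: [0.5517, -0.0983, 0.2017]
ee_rot: [2.013, 0.396, -1.995]
ft_force: [1.2, -0.3, -0.1]
grip_width: -0.0001
48 [241. 174.] [0.494 0.131 0.122]
72 [259. 198.] [ 0.523 -0.016  0.125]
75 [297. 210.] [ 0.602 -0.088  0.125]
expected R final [ 0.6018063  -0.07721511  0.115     ]
6.1667 [ 0.5508502  -0.09805328  0.19929333] [-0.18  0.33 -0.12  1.11 -0.    2.57] world d [-0.02212238  0.05670598 -0.08429333] tool delta [ 84.07891572 -61.15824541  -0.85954609] turn -1.370581773762829
```

View pics/s6c.png

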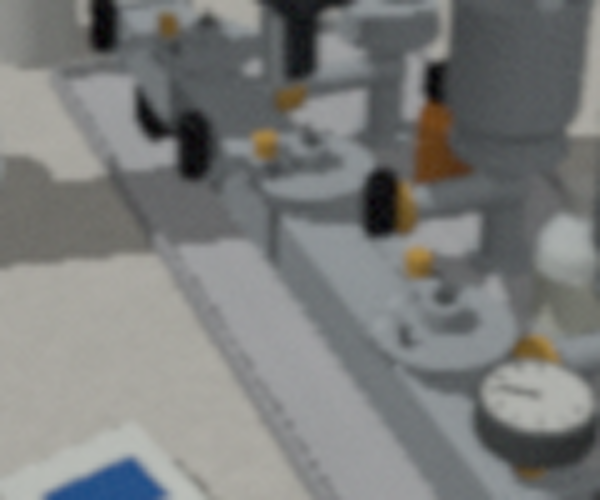

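Right lever is at the stop: the knob reads (0.602, −0.088) with the same −9 mm view bias as the others, against an expected (0.602, −0.077). Now the middle one.

```bash
python3 -m handwheel '[0,0,-20,0,0,0,0, 0,0,-20,0,0,0,0, 0,0,-21,-1,0,0,0, 0,0,0,0,-0.115,0,0, 0,0,0,0,-0.115,0,0, 0,0,0,0,-0.115,0,0, 0,0,0,0,-0.115,0,0, 0,0,0,0,-0.115,0,0, 0,0,0,0,-0.115,0,0]'
python3 -m handwheel '[0,0,0,0,-0.115,0,0, 0,0,0,0,-0.115,0,0, 0,0,0,0,-0.115,0,0, 0,0,0,0,-0.115,0,0, 0,0,0,0,-0.11,0,0, 0,0,0,0,-0.11,0,0, 0,0,0,0,0,0,0, 0,0,0,0,0,0,0]'
python3 - <<'E'
from h import *
s=ctrl.get_state();R=rot();c,t=plan('M',0,.027,.115); print(s['time_s'],s['tcp_pos'],'tool delta',R.T@(c-s['tcp_pos'])*1000,'turn',-np.arctan2(np.cross(-R[:,2],t)[2],-R[:,2]@t),R[:,0])
E
```

```text
time_s: 6.92
tcp_pos: [0.5254, -0.0406, 0.1945]
ee_rot: [1.552, 0.944, -1.557]
ft_force: [0.7, 0.8, 0.3]
grip_width: 0.0002
time_s: 7.58
tcp_pos: [0.5259, -0.0406, 0.1949]
ee_rot: [1.067, 1.295, -1.069]
ft_force: [0.5, 0.2, -0.1]
grip_width: -0.0
7.5833 [ 0.52586855 -0.04061865  0.19487536] tool delta [79.8731396   2.80205923 -6.70632292] turn -0.0032952646131145574 [-2.03641898e-03  8.94418761e-05 -9.99997922e-01]
```

```bash
python3 -m handwheel '[0,20,2.4,0,0,0,0, 0,20,0,0,0,0,0, 0,20,0,0,0,0,0, 0,18,0,0,0,0,0, 0,0,0,-3,0,0,0, 0,0,0,-4,0,0,0, 0,0,0,-4,0,0,0, 0,0,0,0,0,0,0]'
python3 - <<'E'
from h import *
s=ctrl.get_state();R=rot();c,t=plan('M',0,.021,.115); print(s['time_s'],s['tcp_pos'],s['ft_force'],'tool delta',R.T@(c-s['tcp_pos'])*1000)
E
```

```text
time_s: 8.25
tcp_pos: [0.5281, -0.0283, 0.1191]
ee_rot: [1.067, 1.293, -1.064]
ft_force: [-0.7, -0.7, 0.2]
grip_width: -0.0001
8.25 [ 0.52807875 -0.02834333  0.11905812] [-0.72666395 -0.72949904  0.20882069] tool delta [ 4.05424224 -1.8710635  -1.11390123]
```

```bash
python3 -m handwheel '[0,2.5,-1.8,-2,0,0,0, 0,0,-1.1,-4,0.06,0,0, 0,0,-1.1,-4,0.06,0,0, 0,0,-1.1,-4,0.06,0,0, 0,0,-1.1,-4,0.06,0,0, 0,0,-1.1,-4,0.06,0,0, 0,0,-1.1,-4,0.06,0,0, 0,0,-1.1,-4,0.06,0,0, 0,0,-1.1,-4,0.06,0,0, 0,0,-1.1,-4,0.06,0,0]'
python3 - <<'E'
from h import *
s=ctrl.get_state();R=rot();t=-R[:,2];th=np.arctan2(t@xm,t@ym);c,_=plan('M',th,.021,.115)
print(s['time_s'],s['tcp_pos'],s['ft_force'],'th',th,'tool delta to back21',R.T@(c-s['tcp_pos'])*1000)
im,d=grab('side','s7')
u,v=proj('side',K['M'])[0].astype(int); cv2.imwrite('pics/s7c.png',cv2.resize(im[v-50:v+50,u-60:u+60],None,fx=5,fy=5,interpolation=cv2.INTER_CUBIC))
E
```

```text
time_s: 9.08
tcp_pos: [0.5176, 0.0087, 0.1161]
ee_rot: [1.463, 1.022, -1.461]
ft_force: [-0.2, -0.3, -0.1]
grip_width: -0.0
9.0833 [0.51757271 0.00869427 0.11612719] [-0.15601796 -0.26310061 -0.14340922] th 0.5438180344890445 tool delta to back21 [1.1271504  0.16686834 0.59005544]
```

View pics/s7c.png

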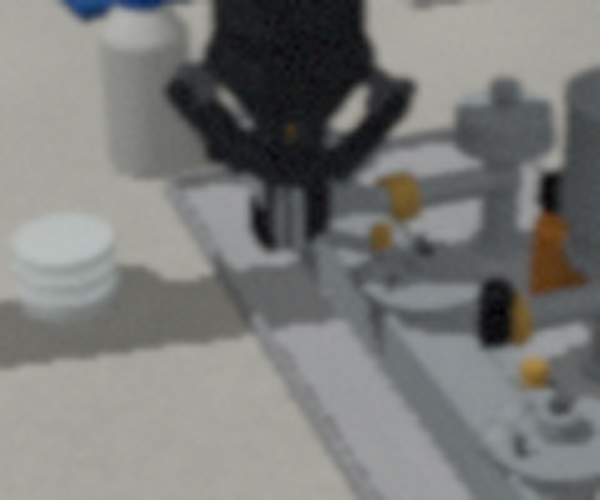

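```bash
python3 -m handwheel '[0,0,-1.1,-4,0.06,0,0, 0,0,-1.1,-4,0.06,0,0, 0,0,-1.1,-4,0.06,0,0, 0,0,-1.1,-4,0.06,0,0, 0,0,-1.1,-4,0.06,0,0, 0,0,-1.1,-4,0.06,0,0, 0,0,-1.1,-4,0.06,0,0]'
python3 -m handwheel '[0,0,-1.1,-4,0.06,0,0, 0,0,-1.1,-4,0.06,0,0, 0,0,-1.1,-4,0.06,0,0, 0,0,-1.1,-4,0.06,0,0, 0,0,-1.1,-4,0.06,0,0, 0,0,-1.1,-4,0.06,0,0, 0,0,-1,-4,0.05,0,0, 0,0,0,0,0,0,0]'
python3 - <<'E'
from h import *
s=ctrl.get_state();R=rot();t=-R[:,2];th=np.arctan2(t@xm,t@ym);c,_=plan('M',th,.021,.115)
print(s['time_s'],s['tcp_pos'],s['ft_force'],'th',th,'tool delta to back21',R.T@(c-s['tcp_pos'])*1000)
E
```

```text
time_s: 9.72
tcp_pos: [0.524, 0.0352, 0.1158]
ee_rot: [1.747, 0.738, -1.75]
ft_force: [-1.3, -4.5, 1.8]
grip_width: 0.0
time_s: 10.38
tcp_pos: [0.5437, 0.0591, 0.1159]
ee_rot: [2.007, 0.4, -2.003]
ft_force: [0.4, 0.2, 0.0]
grip_width: 0.0
10.3833 [0.54371727 0.05911741 0.11594381] [0.41347863 0.23697747 0.02251464] th 1.3698347544055314 tool delta to back21 [0.93882248 0.67121813 2.76522747]
```

Contact was lost again after the push force, so the lever has snapped. Backing off, lifting and checking.

```bash
python3 -m handwheel '[0,0,0,8,0,0,0, 0,0,0,10,0,0,0, 0,-20,0,5,0,0,0, 0,-30,0,0,0,0,0, 0,-35,0,0,0,0,0, 0,-35,0,0,0,0,0, 0,0,0,30,0,0,0, 0,0,0,40,0,0,0, 0,0,0,40,0,0,0, 0,0,0,40,0,0,0, 0,0,0,0,0,0,0, 0,0,0,0,0,0,0]'
python3 - <<'E'
from h import *
for n in('side','top'):
    im,d=grab(n,n+'8');X=cloud(n,d);cv2.imwrite(f'pics/{n}8b.png',cv2.resize(im,(800,600)))
    m=(d>0)&(im.max(2)<70)&(X[...,2]>0.108)&(X[...,2]<0.145)&(X[...,0]>.45)&(X[...,0]<.66)&(abs(X[...,1])<.3)
    k,l,s,ce=cv2.connectedComponentsWithStats(m.astype(np.uint8))
    for i in range(1,k):
        if s[i,4]>15: print(n,s[i,4],ce[i].round(),np.median(X[l==i],0).round(3))
for k in 'RM':print('expected final',k,plan(k,1.571,0)[0])
for nm,(u,v) in dict(cap=(337,230),f1=(415,208),f2=(494,193)).items():
    u=int(u*.64);v=int(v*.64); q=X[v-16:v+17,u-16:u+17].reshape(-1,3)
    z=q[(q[:,2]>(.1 if nm=='cap' else .165))&(q[:,2]<(.14 if nm=='cap' else .19))]
    if len(z): print(nm,len(z),(z.min(0)/2+z.max(0)/2).round(3))
s=ctrl.get_state();print(s['time_s'],s['tcp_pos'],s['ft_force'])
E
```

```text
time_s: 11.38
tcp_pos: [0.3794, -0.0084, 0.2352]
ee_rot: [2.005, 0.399, -2.007]
ft_force: [0.8, 0.1, 0.4]
grip_width: -0.0001
side 50 [241. 174.] [0.495 0.131 0.123]
side 63 [273. 182.] [0.573 0.06  0.123]
side 84 [297. 210.] [ 0.602 -0.087  0.125]
side 26 [331. 257.] [ 0.63  -0.248  0.11 ]
top 29 [302. 169.] [ 0.598 -0.078  0.135]
top 32 [251. 179.] [0.57  0.068 0.134]
top 32 [226. 206.] [0.492 0.138 0.134]
expected final R [ 0.6018063  -0.07721511  0.115     ]
expected final M [0.5733063  0.06928489 0.115     ]
cap 200 [0.676 0.175 0.112]
f1 184 [0.704 0.029 0.174]
f2 197 [ 0.732 -0.118  0.174]
11.4833 [ 0.38304175 -0.00782368  0.23566424] [ 0.92961342  0.11622966 -1.24147913]
```

View pics/side8b.png

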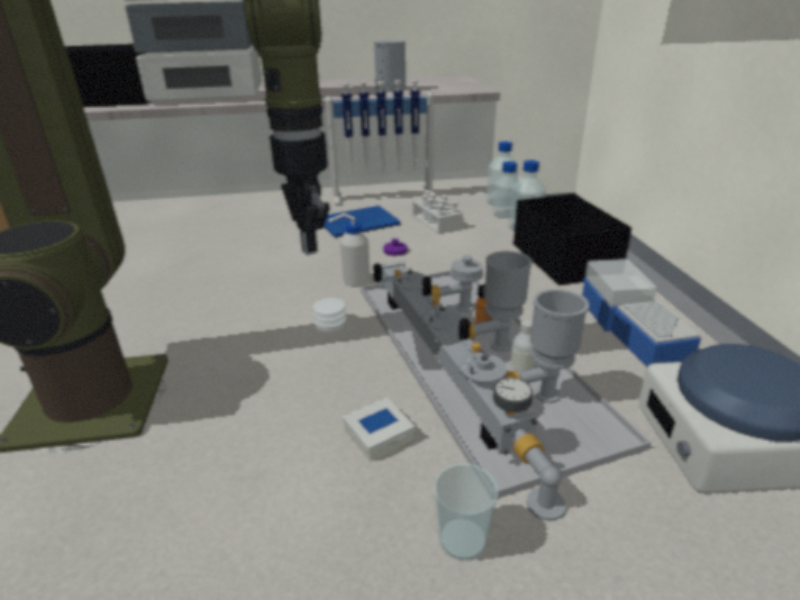

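View pics/top8b.png

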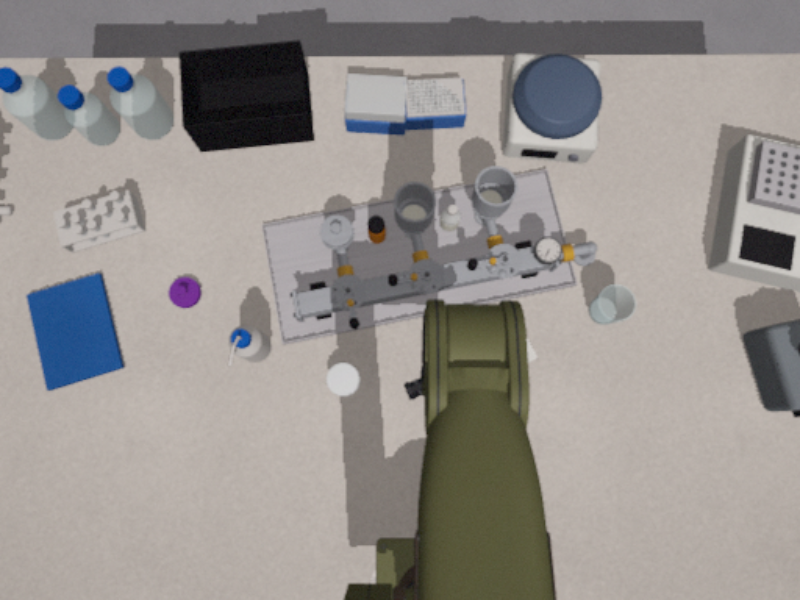

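Both knobs at (473,265) and (392,280) lie along the header. The left one, at (354,323), is still closed, and everything else stands where it was. Handing in.

```bash
python3 -m handwheel '[0,0,0,0,0,0,0, 0,0,0,0,0,0,0, 0,0,0,0,0,0,0]'; python3 -c "
from h import *
print(workorder.hand_in())"
```

```text
time_s: 11.73
tcp_pos: [0.3838, -0.0074, 0.2352]
ee_rot: [2.005, 0.401, -2.005]
ft_force: [-0.4, 0.3, 0.0]
grip_width: 0.0001
the job is handed in; nothing more can be done
None
```

I pushed the right and middle levers, the two funnel stations, with shut fingertips through the vent click to the vacuum stop. The capped left station's lever was not touched. I handed the job in at about 11.7 s; the hand-in gave no verdict.

- **Levers:** In the last pictures both pushed knobs lie within about 4 mm of their computed vacuum-stop positions in the top view. The side view reads about 9 mm off towards the camera, the same offset it showed on all three knobs. The left knob is unmoved.
- **Funnels and cap:** They measure within 1 mm of where they started.
- **Bystanders:** In the pictures they stand as before; I checked these by eye only. In the last top view the arm covers most of the carton, but the side view shows it in place.
- **Robot:** The largest force I read was about 5 N. The gripper ended clear of everything, at 0.235 m height.

No checks failed.

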